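# Assemble the dim-sum steamer

### The arm

A 6-joint arm with a two-finger parallel gripper is mounted at the origin on a cart in front of the work surface, level with it; the furniture and walls round the work are solid. World frame = base frame: x ahead of the robot, y to its left, z up, the work surface at z = 0. Lengths are in m, angles in degrees, forces in N, time in s.
With the tool pointing down it reaches from about 0.4 to 0.825 m from the base axis. Payload 7 kg.
Tool frame: the origin (TCP) lies midway between the tips of the shut fingers; the grasp point (between the pads) lies 19 mm behind it; z points along the fingers, y is the line along which they close (so a half turn about z gives the same grasp; the last joint's range is limited). The gripper opens to 88 mm and grips with 3 to 60 N. Pads are 19 mm wide; open, the fingers measure 130 mm over their backs; the gripper's body (78 mm by 193 mm) begins 47 mm behind the grasp point.
Start: joints at [87.783, 20.546, 0.682, 0, -70.136, -16.507], TCP at [0.217, 0.639, 0.227] pointing down, gripper open.
Joint ranges: [-176.03, 176.03], [-82.01, 121.73], [-58.28, 71.71], [-173.87, 95.51], [-174.79, -0.11], [-173.66, 173.66]. Speed limits (degrees/s): [136.94, 136.94, 172.46, 180, 180, 180].

### API

Orientations are given as [roll, pitch, yaw] about the fixed x, y, z axes, in that order (R = Rz(yaw) Ry(pitch) Rx(roll)).
In Python, from plant import ctrl gives the robot as it stands. The module is installed in compiled form; this text tells all that it offers.
- The arm moves only by the tool send_rows, never from a script. Its argument "plan" is a list that holds one entry, the list of rows, each a list of 6 numbers: the shift along the tool's x, y, z in shares of 0.75 m (1.0 is 0.75 m), then the turn, a rotation vector about the tool's x, y, z in fractions of the full range, 1 being 180 degrees. A call has 1 to 8 rows; each row is the pose to reach, as a shift and turn from the pose commanded when the call began, along the tool's axes at that moment; what a row does not reach only later rows make up. A row lasts 1/12 s, in which the tool goes at most 41.7 mm and 7.16 degrees, less where a joint would pass 70% of its speed; a pose out of reach is approached as far as the arm can. Shift and turn numbers lie between -1 and 1, and a call with a number outside is refused. A call with a gripper value outside its range is refused whole. "fingers" is the opening, from 0 (shut) to 1 (fully open), set as the call begins (left out, the last holds). The fingers move at their own pace and stop on an object; the grip force is fixed at half the most. Time passes only in rows, so rows that repeat a pose let the fingers close. It gives the time, the measured TCP pose, the force, the opening and the grip force at its end, in the units of the state.
- ctrl.get_obs(): the state, without advancing time (a new reading comes with each control period).
- ctrl.snapshot(name): name is "scene" or "top" or "wrist"; returns a dict with "img" (400x640x3 uint8, red, green, blue), "K" (3x3 intrinsics, pixels), "k1" (the pictures are not rectified: a ray, as slopes to the right and down, at radius r is drawn at 1 + k1 r^2 times it, then the intrinsics apply), "pose" (4x4, takes a point from camera to world coordinates). Camera axes: x right, y down, z forward; pixel columns grow to the right and rows downward; lengths in m; the calibration is good to about 2 mm. A picture is of the moment at which its call begins. There is no depth.
- ctrl.close_job(): hands the job in; it is judged then, once.
The state is a dict: "clock": time; "joint_pos": joint angles; "qvel": joint speeds; "tau": joint torques, N m; "tool_pos": TCP position; "orientation": TCP orientation; "force": force on the tool from outside, world axes, zero at the start; "moment": the same for the moment, N m; "opening": finger opening in m; "gripper_force": force on a finger pad.
Only numpy, scipy, OpenCV 4.12 (cv2) and the standard library are available. Lean on these libraries where they do the work, as an engineer would, in place of code of your own. Each camera call takes 0.05 s, during which the arm holds its last target. There are 200 camera calls.

### The job

Build up the little bamboo steamer on the round cork mat: first stand the deep basket in the middle of the mat, then set the shallow basket squarely on top of it, then stand the small white sauce dish upright in the middle of the shallow basket, and last put the lid squarely on top. Do it in that order, one piece at a time, and leave the kitchen timer, the glass bowl and the food tin where they are.

Things in the scene. Friction and masses are not known exactly. Their poses are not given: they have to be found in the camera images.
- mat: Flat round cork mat (a coaster), 88 mm across, 8 mm thick, fixed to the worktop. Origin: centre of its underside, on the worktop (z = 0); z up.
- deep_basket: Deep round bamboo steamer basket, open on top, 110 mm outer diameter, 66 mm high, upright wall 10 mm thick (inner diameter 90 mm), flat closed floor 6 mm thick, three thin hoops round the outside; the taller of the two baskets. About 150 g. Loose. Origin: centre of its underside; z up. Can be pinched across the wall at the rim from above.
- shallow_basket: Shallow round bamboo steamer basket, open on top, 110 mm outer diameter, only 40 mm high, upright wall 10 mm thick (inner diameter 90 mm), flat closed floor 6 mm thick, two thin hoops round the outside; it rests flat on the rim of the deep basket (no interlock). About 110 g. Loose. Origin: centre of its underside; z up. Can be pinched across the wall at the rim from above.
- sauce_dish: Small white ceramic sauce dish, a straight round cup 38 mm in outer diameter and 28 mm high, low enough to fit under the lid, open on top, wall 3 mm. About 60 g. Loose. Origin: centre of its underside; z up.
- steamer_lid: Round bamboo lid, 110 mm diameter, flat underside, 14 mm high at its edge and slightly domed to 24 mm in the middle, with an upright loop handle over its centre: round bar 10 mm thick, 54 mm long over all, running along the lid's own x axis, its straight top part 28 mm long, from 49 to 59 mm above the underside. About 90 g. Loose. Origin: centre of its underside; z up.
- timer: Bystander: wind-up kitchen timer, red upper half on a white base, 70 mm across, 64 mm high, loose. Origin: centre of its underside. Leave it where it is.
- glass_bowl: Bystander: small pale glass bowl, 89 mm across at the rim, 34 mm high, loose. Origin: centre of its underside. Leave it where it is.
- food_tin: Bystander: round printed food tin, 75 mm across, 58 mm high, loose. Origin: centre of its underside. Leave it where it is.
There are look-alikes about, which are no part of the job. There is more than one size of the sauce_dish; the one meant has the size given above.

How it is judged (in metres and radians):
On the way, in this order (a step that is already met when the one before it is completed fails the run):
1. the deep basket stands centred on the cork mat, released (horizontal distance between deep_basket and mat below 0.015 m and z of deep_basket in the frame of mat between 0.003 and 0.013 m and angle between deep_basket's own z axis and vertical below 0.1 rad and linear speed of deep_basket below 0.02 m/s and angular speed of deep_basket below 0.2 rad/s and contact force between deep_basket and the fingers below 0.1 N), for 0.2 s.
2. the shallow basket stands squarely on the deep basket, released (horizontal distance between shallow_basket and deep_basket below 0.012 m and z of shallow_basket in the frame of deep_basket between 0.061 and 0.071 m and angle between shallow_basket's own z axis and vertical below 0.1 rad and linear speed of shallow_basket below 0.02 m/s and angular speed of shallow_basket below 0.2 rad/s and contact force between shallow_basket and the fingers below 0.1 N), for 0.2 s.
3. the sauce dish stands upright on the floor of the shallow basket, near its middle, released (horizontal distance between sauce_dish and shallow_basket below 0.02 m and z of sauce_dish in the frame of shallow_basket between 0.001 and 0.011 m and angle between sauce_dish's own z axis and vertical below 0.1 rad and linear speed of sauce_dish below 0.02 m/s and angular speed of sauce_dish below 0.2 rad/s and contact force between sauce_dish and the fingers below 0.1 N), for 0.2 s.
4. the lid lies level and squarely on the shallow basket, released (horizontal distance between steamer_lid and shallow_basket below 0.012 m and z of steamer_lid in the frame of shallow_basket between 0.035 and 0.045 m and angle between steamer_lid's own z axis and vertical below 0.1 rad and linear speed of steamer_lid below 0.02 m/s and angular speed of steamer_lid below 0.2 rad/s and contact force between steamer_lid and the fingers below 0.1 N), for 0.2 s.
At the end, for the whole second after the job is handed in: Deep basket on the mat within 15 mm of its centre, shallow basket on it within 12 mm, dish upright on the shallow basket's floor within 20 mm of its centre, lid on the shallow basket within 12 mm; each seated within 5 mm in height, level within 0.1 rad, released, at rest (all of step 1 and all of step 2 and all of step 3 and all of step 4); the robot touches nothing.
It fails at once if the kitchen timer is pushed more than 25 mm from its place or tipped over (distance of timer from where it was at the start of the episode above 0.025 m or angle between timer's own z axis and vertical above 0.4 rad).
It fails at once if the glass bowl is pushed more than 25 mm from its place or tipped over (distance of glass_bowl from where it was at the start of the episode above 0.025 m or angle between glass_bowl's own z axis and vertical above 0.4 rad).
It fails at once if the food tin is pushed more than 25 mm from its place or tipped over (distance of food_tin from where it was at the start of the episode above 0.025 m or angle between food_tin's own z axis and vertical above 0.4 rad).
It also fails if it takes over 104 s, if anything falls off the work surface, if the arm or the gripper's body presses on something with over 40 N, if the wrist force passes 120 N, or if a joint passes its speed limit or range.

## Working session

There is one attempt and no reset: what is moved stays moved. The work goes in short steps, Python scripts to look and compute and a tool call to move; the robot and the scene stay as the last step left them, time stands still between calls to the robot, and variables do not carry over. Pictures are saved under pics/ and viewed, at most 16 in all, crops included, and the job is handed in when it is done.

Besides the shell and the picture viewer there is one more tool, called after "Call:" by a JSON object that holds its "api" and its "payload". send_rows: Moves the arm, as the interface text tells. Its arguments: {"type":"object","properties":{"plan":{"type":"array","items":{"type":"array","items":{"type":"array","items":{"type":"number"}}}},"fingers":{"type":"number"}},"required":["plan"]}

```bash
mkdir -p pics; cat > h.py <<'E'
import numpy as np, cv2
from plant import ctrl
from scipy.spatial.transform import Rotation as R
def snap(n,f):
    s=ctrl.snapshot(n); cv2.imwrite('pics/'+f,s['img'][:,:,::-1]); np.savez('pics/'+f+'.npz',**s); return s
def ray(s,u,v,z):
    K=s['K'];k=float(s['k1']);d=np.array([(u-K[0,2])/K[0,0],(v-K[1,2])/K[1,1]]);p=d.copy()
    for _ in range(20): p=d/(1+k*(p@p))
    T=s['pose'];w=T[:3,:3]@np.array([p[0],p[1],1]);o=T[:3,3];return o+w*(z-o[2])/w[2]
def proj(s,X):
    T=s['pose'];c=(np.atleast_2d(X)-T[:3,3])@T[:3,:3];p=c[:,:2]/c[:,2:];p=p*(1+float(s['k1'])*(p**2).sum(1,keepdims=True))
    return p*[s['K'][0,0],s['K'][1,1]]+s['K'][:2,2]
def load(f): return dict(np.load('pics/'+f+'.npz'))
E
python3 - <<'E'
from h import *
for n in('scene','top'):
    s=snap(n,n+'0.png'); print(n,s['K'].tolist(),s['k1'],s['pose'].round(3).tolist())
o=ctrl.get_obs();print(o)
E
```

```text
scene [[399.10801145410824, 0.0, 324.4606648733053], [0.0, 399.10801145410824, 194.4941290710261], [0.0, 0.0, 1.0]] -0.009151080502282492 [[0.804, -0.362, 0.471, 0.131], [-0.594, -0.459, 0.661, -0.509], [-0.023, -0.812, -0.584, 0.552], [0.0, 0.0, 0.0, 1.0]]
top [[384.036392053676, 0.0, 322.2926155969392], [0.0, 384.036392053676, 193.22130054564352], [0.0, 0.0, 1.0]] 0.006252926932081955 [[0.007, -0.997, 0.078, 0.481], [-1.0, -0.007, -0.001, 0.076], [0.002, -0.078, -0.997, 0.922], [0.0, 0.0, 0.0, 1.0]]
{'clock': 0.1, 'joint_pos': array([ 8.77814005e+01,  2.05886584e+01,  6.39055427e-01, -1.87850197e-02,
       -7.01356463e+01, -1.65062202e+01]), 'qvel': array([ 0.02869206, -0.06355514,  0.09472679,  0.05715861, -0.02980288,
       -0.08112861]), 'tau': array([-1.70620930e-03, -5.84164095e+01,  2.93751669e+01,  7.01549873e+00,
        1.02201567e-02, -5.37070139e-05]), 'tool_pos': array([0.21657697, 0.63884804, 0.22569834]), 'orientation': array([ 1.79913246e+02, -7.29117162e-03, -1.87312104e+01]), 'force': array([-0.0635284 , -0.24374033,  0.01946362]), 'moment': array([ 0.03584849,  0.01455814, -0.04258037]), 'gripper_force': 0.0, 'opening': 0.08766171506818077}
```

View pics/top0.png

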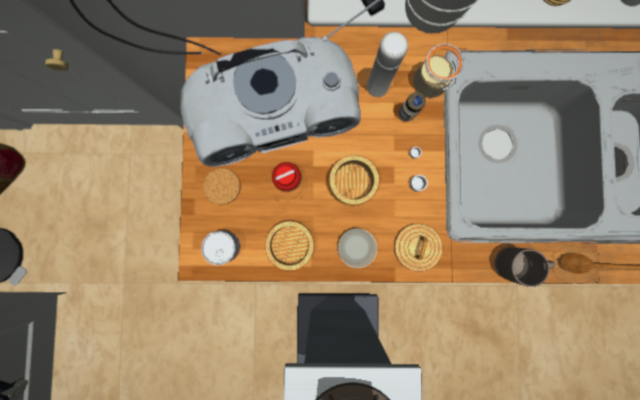

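View pics/scene0.png

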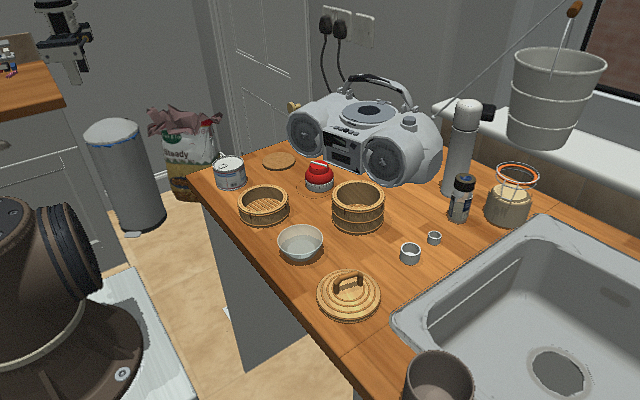

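The top view shows the mat at (221,185), deep basket (353,181), shallow basket (290,245), lid (418,247) and two dishes at (418,183) and (415,152). The timer is at (286,177), the bowl at (357,247), the tin at (220,247), and a boombox stands behind the mat. Next I'll get rough positions and overlay model circles on an enlarged crop.

```bash
cat > ov.py <<'E'
from h import *
def over(s,objs,box,f,sc):
    x0,y0,x1,y1=box
    im=cv2.resize(s['img'][y0:y1,x0:x1,::-1],None,fx=sc,fy=sc,interpolation=cv2.INTER_CUBIC)
    a=np.linspace(0,2*np.pi,60)
    for x,y,z,r in objs:
        p=proj(s,np.c_[x+r*np.cos(a),y+r*np.sin(a),0*a+z])
        cv2.polylines(im,[np.round(((p+.5-[x0,y0])*sc-.5)*8).astype(np.int32)],True,(255,0,255),1,cv2.LINE_AA,3)
    cv2.imwrite('pics/'+f,im)
E
python3 - <<'E'
from ov import *
s=load('top0.png')
d=dict(mat=(221,185.5,.008,.044),deep=(353.5,181,.066,.055),shal=(290,245,.040,.055),lid=(418.5,247,.014,.055),dish=(418.5,183,.028,.019),small=(415.5,152,.02,.014),timer=(286.5,177,.03,.035),bowl=(357,247,.034,.0445),tin=(220,247,.058,.0375))
obs=[]
for k,(u,v,z,r) in d.items():
    p=ray(s,u,v,z); print(k,p.round(4)); obs.append((p[0],p[1],z,r))
    if k in('deep','shal'): obs.append((p[0],p[1],z,.045))
over(s,obs,(185,130,451,280),'ovt0.png',3)
t=load('scene0.png'); over(t,obs,(200,140,450,330),'ovs0.png',3)
E
```

```text
mat [0.5693 0.3169 0.008 ]
deep [0.576  0.0051 0.066 ]
shal [0.4312 0.1475 0.04  ]
lid [ 0.4272 -0.1518  0.014 ]
dish [ 0.5766 -0.1501  0.028 ]
small [ 0.6515 -0.1459  0.02  ]
timer [0.5882 0.1587 0.03  ]
bowl [ 0.4274 -0.0057  0.034 ]
tin [0.4267 0.3021 0.058 ]
```

View pics/ovt0.png

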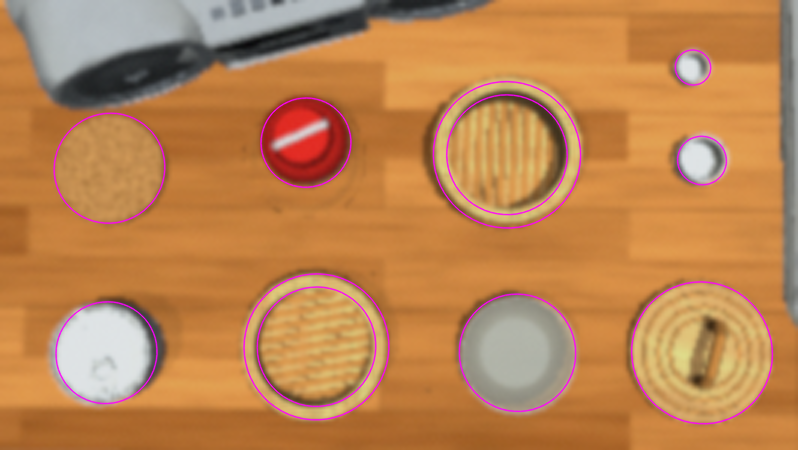

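View pics/ovs0.png

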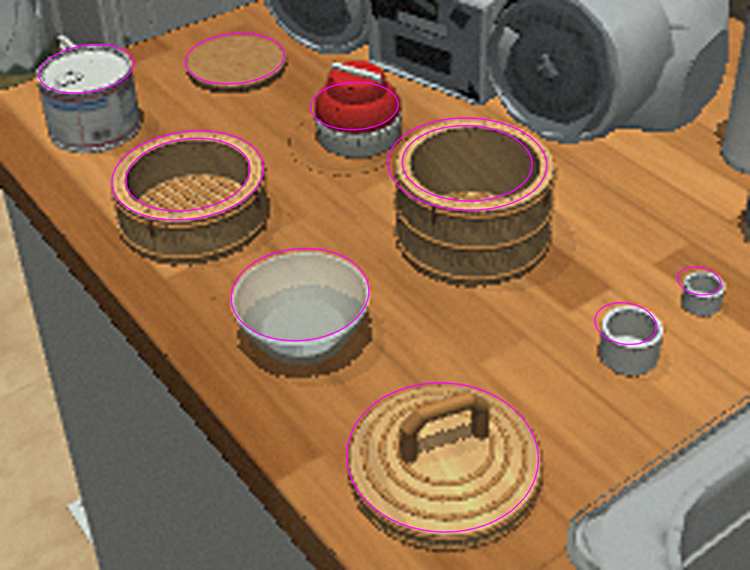

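The circles fit, to within about 2 mm in the scene view: the dish rim is at crop (631,326) against (627,324) drawn, and the deep basket is about 1 px off. The 38 mm dish is the one at (0.577,-0.150). Next: a move helper.

```bash
cat > go.py <<'E'
import sys
from h import *
# usage: go.py x y z yaw -> row in tool axes
def row(x,y,z,yaw):
    o=ctrl.get_obs(); A=R.from_euler('xyz',o['orientation'],degrees=True); B=R.from_euler('xyz',[180,0,yaw],degrees=True)
    t=A.inv().apply(np.array([x,y,z])-o['tool_pos'])*100; w=(A.inv()*B).as_rotvec(degrees=True)
    print('t',round(o['clock'],2),'pos',o['tool_pos'].round(4),'rpy',o['orientation'].round(2),'F',o['force'].round(1),'open',round(o['opening'],4),'grip',round(o['gripper_force'],1))
    print('ROW',t.round(2).tolist(),w.round(1).tolist())
if __name__=='__main__': row(*map(float,sys.argv[1:]))
E
python3 go.py .526 .005 .18 -90
python3 - <<'E'
from h import *
s=load('top0.png')
for u,v in((205,163),(221,162),(240,160),(300,148)):
  print([ray(s,u,v,z).round(3)[:2].tolist() for z in(.02,.06,.12)])
E
```

```text
t 0.1 pos [0.2166 0.6388 0.2257] rpy [ 1.7991e+02 -1.0000e-02 -1.8730e+01] F [-0.1 -0.2  0. ] open 0.0877 grip 0.0
ROW [49.66, 50.08, 4.65] [0.1, -0.1, 71.3]
[[0.621, 0.353], [0.615, 0.341], [0.606, 0.322]]
[[0.624, 0.315], [0.618, 0.305], [0.608, 0.289]]
[[0.629, 0.27], [0.623, 0.262], [0.613, 0.249]]
[[0.659, 0.129], [0.651, 0.126], [0.639, 0.123]]
```

Units first: shifts go in shares of 0.75 m and turns go in shares of 180 degrees. So 50.1 cm / 75 = 0.668, 49.7 cm / 75 = 0.6627, 71.3 degrees / 180 = 0.3961.

Call:
{"api": "send_rows", "payload": {"plan": [[[0.6627, 0.668, 0.0613, 0, 0, 0.3961], [0.6627, 0.668, 0.0613, 0, 0, 0.3961], [0.6627, 0.668, 0.0613, 0, 0, 0.3961], [0.6627, 0.668, 0.0613, 0, 0, 0.3961], [0.6627, 0.668, 0.0613, 0, 0, 0.3961], [0.6627, 0.668, 0.0613, 0, 0, 0.3961], [0.6627, 0.668, 0.0613, 0, 0, 0.3961], [0.6627, 0.668, 0.0613, 0, 0, 0.3961]]], "fingers": 0.4}}

```text
clock: 0.77
tool_pos: [0.363, 0.3383, 0.2047]
orientation: [180.0, -0.0, -76.4]
force: [1.5, 0.5, 0.2]
opening: 0.0398
gripper_force: 0.0
```

```bash
python3 go.py .526 .005 .18 -90; python3 - <<'E'
from h import *
s=load('scene0.png')
for u,v in((292,153),(305,157),(318,158),(360,172)): print(ray(s,u,v,0).round(3))
E
```

```text
t 0.77 pos [0.363  0.3383 0.2047] rpy [179.99  -0.   -76.35] F [1.5 0.5 0.2] open 0.0398 grip 0.0
ROW [36.23, -7.98, 2.47] [0.0, -0.0, 13.6]
[0.623 0.331 0.   ]
[0.639 0.29  0.   ]
[0.664 0.264 0.   ]
[0.707 0.139 0.   ]
```

To row units: 36.2 cm / 75 = 0.4827, -8 cm / 75 = -0.1067, 13.6 degrees / 180 = 0.0756.

Call:
{"api": "send_rows", "payload": {"plan": [[[0.4827, -0.1067, 0.0333, 0, 0, 0.0756], [0.4827, -0.1067, 0.0333, 0, 0, 0.0756], [0.4827, -0.1067, 0.0333, 0, 0, 0.0756], [0.4827, -0.1067, 0.0333, 0, 0, 0.0756], [0.4827, -0.1067, 0.0333, 0, 0, 0.0756], [0.4827, -0.1067, 0.0333, 0, 0, 0.0756], [0.4827, -0.1067, 0.0333, 0, 0, 0.0756], [0.4827, -0.1067, 0.0333, 0, 0, 0.0756]]]}}

```text
clock: 1.43
tool_pos: [0.5112, 0.0406, 0.1824]
orientation: [-180.0, 0.0, -89.6]
force: [1.0, 0.7, 0.1]
opening: 0.0348
gripper_force: 0.0
```

Call:
{"api": "send_rows", "payload": {"plan": [[[0, 0, 0, 0, 0, 0], [0, 0, 0, 0, 0, 0], [0, 0, 0, 0, 0, 0]]]}}

```text
clock: 1.68
tool_pos: [0.5106, 0.0422, 0.1821]
orientation: [180.0, -0.0, -89.7]
force: [-0.5, -0.6, -0.3]
opening: 0.0351
gripper_force: 0.0
```

```bash
python3 - <<'E'
from ov import *
s=snap('wrist','w1.png');print(s['pose'].round(3).tolist(),s['K'][0,0],s['k1'])
over(s,[(.576,.005,.066,.055),(.576,.005,.066,.045),(.576,.005,0,.055)],(0,0,640,400),'w1o.png',1)
E
python3 go.py .526 .005 .036 -90
```

```text
[[-1.0, -0.005, -0.002, 0.512], [-0.005, 0.962, 0.274, -0.032], [0.0, 0.274, -0.962, 0.34], [0.0, 0.0, 0.0, 1.0]] 335.12399621001595 -0.07155233490764278
t 1.73 pos [0.5105 0.043  0.1823] rpy [179.98   0.   -89.62] F [-0.2 -0.4  0.9] open 0.035 grip 0.0
ROW [3.81, -1.53, 14.63] [0.0, 0.0, 0.4]
```

View pics/w1o.png

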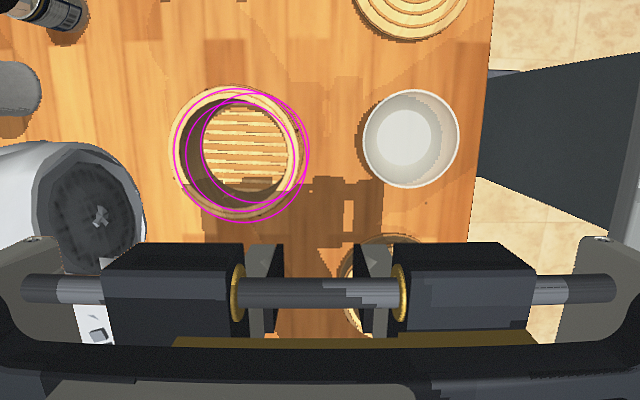

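The wrist view shows the deep basket's rim centred near (236,153), about 5 px (4 mm) further in +x than drawn. I'll use (0.579,0.0045); closing will self-centre on the wall.

To row units: 14.6 cm / 75 = 0.1947, 12 cm / 75 = 0.16, 0.4 degrees / 180 = 0.0022.

Call:
{"api": "send_rows", "payload": {"plan": [[[0.0507, -0.024, 0, 0, 0, 0.0022], [0.0507, -0.024, 0.0667, 0, 0, 0.0022], [0.0507, -0.024, 0.12, 0, 0, 0.0022], [0.0507, -0.024, 0.16, 0, 0, 0.0022], [0.0507, -0.024, 0.1947, 0, 0, 0.0022], [0.0507, -0.024, 0.1947, 0, 0, 0.0022], [0.0507, -0.024, 0.1947, 0, 0, 0.0022], [0.0507, -0.024, 0.1947, 0, 0, 0.0022]]]}}

```text
clock: 2.4
tool_pos: [0.5303, 0.0061, 0.0381]
orientation: [-179.9, 0.0, -89.9]
force: [0.6, 0.0, 1.2]
opening: 0.0354
gripper_force: 0.0
```

```bash
python3 go.py .5285 .0045 .036 -90
```

```text
t 2.4 pos [0.5303 0.0061 0.0381] rpy [-1.7988e+02  2.0000e-02 -8.9880e+01] F [0.6 0.  1.2] open 0.0354 grip 0.0
ROW [0.16, 0.18, 0.21] [-0.1, 0.0, 0.1]
```

To row units: 0.2 cm / 75 = 0.0027, 0.1 cm / 75 = 0.0013.

Call:
{"api": "send_rows", "payload": {"plan": [[[0.0013, 0.0013, 0.0027, 0, 0, 0], [0.0013, 0.0013, 0.0027, 0, 0, 0], [0.0013, 0.0013, 0.0027, 0, 0, 0], [0.0013, 0.0013, 0.0027, 0, 0, 0], [0.0013, 0.0013, 0.0027, 0, 0, 0], [0.0013, 0.0013, 0.0027, 0, 0, 0]]], "fingers": 0}}

```text
clock: 2.9
tool_pos: [0.5292, 0.004, 0.0355]
orientation: [-179.9, 0.0, -90.0]
force: [-0.4, -0.2, 6.8]
opening: 0.0095
gripper_force: 30.0
```

To row units: -10 cm / 75 = -0.1333, -8 cm / 75 = -0.1067.

Call:
{"api": "send_rows", "payload": {"plan": [[[0, 0, -0.0133, 0, 0, 0], [0, 0, -0.0533, 0, 0, 0], [0, 0, -0.1067, 0, 0, 0], [0, 0, -0.1333, 0, 0, 0], [0, 0, -0.1333, 0, 0, 0], [0, 0, -0.1333, 0, 0, 0]]]}}

```text
clock: 3.4
tool_pos: [0.5282, 0.0039, 0.1359]
orientation: [-179.9, 0.1, -90.0]
force: [-0.6, -0.6, -2.8]
opening: 0.0101
gripper_force: 30.0
```

```bash
python3 go.py .512 .317 .136 -90
```

```text
t 3.4 pos [0.5282 0.0039 0.1359] rpy [-1.7988e+02  7.0000e-02 -9.0050e+01] F [-0.6 -0.6 -2.8] open 0.0101 grip 30.0
ROW [-31.31, 1.65, 0.03] [-0.1, 0.1, -0.0]
```

To row units: -31.3 cm / 75 = -0.4173, 3 cm / 75 = 0.04.

Call:
{"api": "send_rows", "payload": {"plan": [[[-0.4173, 0.04, -0.0267, 0, 0, 0], [-0.4173, 0.04, -0.0267, 0, 0, 0], [-0.4173, 0.04, -0.0267, 0, 0, 0], [-0.4173, 0.04, -0.0267, 0, 0, 0], [-0.4173, 0.04, -0.0267, 0, 0, 0], [-0.4173, 0.04, -0.0267, 0, 0, 0], [-0.4173, 0.04, -0.0267, 0, 0, 0], [-0.4173, 0.04, -0.0267, 0, 0, 0]]]}}

```text
clock: 4.07
tool_pos: [0.4968, 0.3199, 0.153]
orientation: [179.9, -0.1, -89.9]
force: [1.0, -0.2, -0.9]
opening: 0.0096
gripper_force: 30.0
```

Call:
{"api": "send_rows", "payload": {"plan": [[[0, 0, 0, 0, 0, 0], [0, 0, 0, 0, 0, 0], [0, 0, 0, 0, 0, 0]]]}}

```text
clock: 4.32
tool_pos: [0.4972, 0.3158, 0.1528]
orientation: [179.9, -0.1, -90.0]
force: [0.4, 0.3, -1.1]
opening: 0.01
gripper_force: 30.0
```

```bash
python3 go.py .513 .317 .046 -90;  python3 - <<'E'
from ov import *
s=snap('scene','s1.png')
o=ctrl.get_obs()['tool_pos']
over(s,[(.5693,.3169,.008,.044),(.563,.317,.008,.055),(.563,.317,.074,.055),(o[0]+.05,o[1],o[2]+.03,.055)],(180,60,447,260),'s1o.png',3)
E
```

```text
t 4.32 pos [0.4972 0.3158 0.1528] rpy [ 1.7985e+02 -1.4000e-01 -9.0020e+01] F [ 0.4  0.3 -1.1] open 0.01 grip 30.0
ROW [-0.15, -1.61, 10.68] [0.1, -0.1, -0.0]
```

View pics/s1o.png

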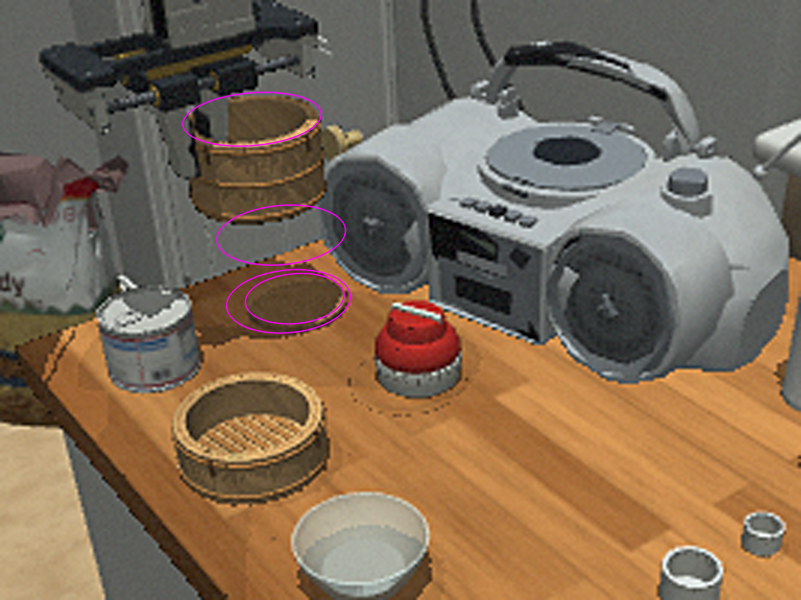

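The held basket looks level and the mat is clear. The boombox's left speaker is close behind it, so I'll place the basket about 9 mm toward the robot.

To row units: 10 cm / 75 = 0.1333, 9 cm / 75 = 0.12.

Call:
{"api": "send_rows", "payload": {"plan": [[[0.0027, -0.0187, 0.0267, 0, 0, 0], [0.0027, -0.0187, 0.06, 0, 0, 0], [0.0027, -0.0187, 0.0933, 0, 0, 0], [0.0027, -0.0187, 0.12, 0, 0, 0], [0.0027, -0.0187, 0.1333, 0, 0, 0], [0.0027, -0.0187, 0.1333, 0, 0, 0], [0.0027, -0.0187, 0.1333, 0, 0, 0]]]}}

```text
clock: 4.95
tool_pos: [0.5125, 0.314, 0.0546]
orientation: [180.0, -0.0, -90.1]
force: [0.7, 0.8, -2.4]
opening: 0.0098
gripper_force: 30.0
```

```bash
python3 go.py .511 .313 .0435 -90
```

```text
t 4.95 pos [0.5125 0.314  0.0546] rpy [ 1.7998e+02 -5.0000e-02 -9.0060e+01] F [ 0.7  0.8 -2.4] open 0.0098 grip 30.0
ROW [0.1, 0.15, 1.11] [0.0, -0.0, -0.1]
```

To row units: 1 cm / 75 = 0.0133, 0.15 cm / 75 = 0.002.

Call:
{"api": "send_rows", "payload": {"plan": [[[0.0013, 0.002, 0.0053, 0, 0, 0], [0.0013, 0.002, 0.0093, 0, 0, 0], [0.0013, 0.002, 0.012, 0, 0, 0], [0.0013, 0.002, 0.0133, 0, 0, 0], [0.0013, 0.002, 0.0133, 0, 0, 0], [0.0013, 0.002, 0.0133, 0, 0, 0]]]}}

```text
clock: 5.45
tool_pos: [0.5108, 0.3139, 0.0447]
orientation: [-180.0, 0.0, -90.0]
force: [-0.2, 0.0, -1.7]
opening: 0.0099
gripper_force: 30.0
```

To row units: 0.15 cm / 75 = 0.002, 0.1 cm / 75 = 0.0013.

Call:
{"api": "send_rows", "payload": {"plan": [[[0, 0, 0.0013, 0, 0, 0], [0, 0, 0.002, 0, 0, 0], [0, 0, 0.002, 0, 0, 0], [0, 0, 0.002, 0, 0, 0]]]}}

```text
clock: 5.78
tool_pos: [0.5109, 0.3139, 0.0436]
orientation: [-180.0, 0.0, -90.0]
force: [-3.2, -1.2, 5.3]
opening: 0.0099
gripper_force: 30.0
```

Call:
{"api": "send_rows", "payload": {"plan": [[[0, 0, 0, 0, 0, 0], [0, 0, 0, 0, 0, 0], [0, 0, 0, 0, 0, 0], [0, 0, 0, 0, 0, 0], [0, 0, 0, 0, 0, 0]]], "fingers": 0.3}}

```text
clock: 6.2
tool_pos: [0.5107, 0.3137, 0.0428]
orientation: [180.0, -0.0, -90.0]
force: [0.6, 0.2, -0.6]
opening: 0.0257
gripper_force: 0.0
```

To row units: -16 cm / 75 = -0.2133, -12.5 cm / 75 = -0.1667.

Call:
{"api": "send_rows", "payload": {"plan": [[[0, 0, -0.02, 0, 0, 0], [0, 0, -0.06, 0, 0, 0], [0, 0, -0.1133, 0, 0, 0], [0, 0, -0.1667, 0, 0, 0], [0, 0, -0.2133, 0, 0, 0], [0, 0, -0.2133, 0, 0, 0], [0, 0, -0.2133, 0, 0, 0], [0, 0, -0.2133, 0, 0, 0]]]}}

```text
clock: 6.87
tool_pos: [0.5104, 0.3136, 0.2028]
orientation: [180.0, 0.0, -90.0]
force: [-0.1, -1.1, -0.4]
opening: 0.0261
gripper_force: 0.0
```

```bash
python3 go.py .431 .1975 .2 0
```

```text
t 6.87 pos [0.5104 0.3136 0.2028] rpy [ 1.7998e+02  2.0000e-02 -9.0030e+01] F [-0.1 -1.1 -0.4] open 0.0261 grip 0.0
ROW [11.62, 7.93, 0.28] [-0.0, 0.0, -90.0]
```

To row units: 11.6 cm / 75 = 0.1547, 7.9 cm / 75 = 0.1053, -90 degrees / 180 = -0.5.

Call:
{"api": "send_rows", "payload": {"plan": [[[0.1547, 0.1053, 0.0267, 0, 0, -0.5], [0.1547, 0.1053, 0.0267, 0, 0, -0.5], [0.1547, 0.1053, 0.0267, 0, 0, -0.5], [0.1547, 0.1053, 0.0267, 0, 0, -0.5], [0.1547, 0.1053, 0.0267, 0, 0, -0.5], [0.1547, 0.1053, 0.0267, 0, 0, -0.5], [0.1547, 0.1053, 0.0267, 0, 0, -0.5], [0.1547, 0.1053, 0.0267, 0, 0, -0.5]]], "fingers": 0.4}}

```text
clock: 7.53
tool_pos: [0.4309, 0.197, 0.1816]
orientation: [179.9, 0.0, -32.4]
force: [-1.5, 0.3, 0.6]
opening: 0.0351
gripper_force: 0.0
```

```bash
python3 go.py .431 .1975 .14 0
```

```text
t 7.53 pos [0.4309 0.197  0.1816] rpy [ 1.7985e+02  4.0000e-02 -3.2390e+01] F [-1.5  0.3  0.6] open 0.0351 grip 0.0
ROW [-0.02, -0.06, 4.16] [0.1, 0.1, -32.4]
```

To row units: 3 cm / 75 = 0.04, -32.4 degrees / 180 = -0.18.

Call:
{"api": "send_rows", "payload": {"plan": [[[0, 0, 0.04, 0, 0, -0.18], [0, 0, 0.04, 0, 0, -0.18], [0, 0, 0.04, 0, 0, -0.18], [0, 0, 0.04, 0, 0, -0.18], [0, 0, 0.04, 0, 0, -0.18], [0, 0, 0.04, 0, 0, -0.18], [0, 0, 0.04, 0, 0, -0.18]]]}}

```text
clock: 8.12
tool_pos: [0.4311, 0.1972, 0.1518]
orientation: [179.9, 0.1, -0.5]
force: [-0.0, 0.4, 0.2]
opening: 0.0348
gripper_force: 0.0
```

```bash
python3 - <<'E'
from ov import *
s=snap('wrist','w2.png'); t=snap('top','t2.png')
over(s,[(.4312,.1475,.04,.055),(.4312,.1475,.04,.045)],(0,0,640,400),'w2o.png',1)
over(t,[(.561,.3137,.074,.055),(.561,.3137,.074,.045)],(170,130,330,280),'t2o.png',3)
a=cv2.imread('pics/w2o.png');b=cv2.imread('pics/t2o.png')
b=cv2.resize(b,(427,400));a=a[:,:370];cv2.imwrite('pics/c2.png',np.hstack([cv2.imread('pics/w2o.png')[:,100:470],b]))
E
python3 go.py .4312 .1975 .010 0
```

```text
t 8.22 pos [0.4314 0.1975 0.1523] rpy [ 1.7995e+02  5.0000e-02 -4.6000e-01] F [ 1.1 -1.2 -0.1] open 0.0349 grip 0.0
ROW [-0.0, -0.02, 14.23] [0.1, 0.1, -0.5]
```

View pics/c2.png

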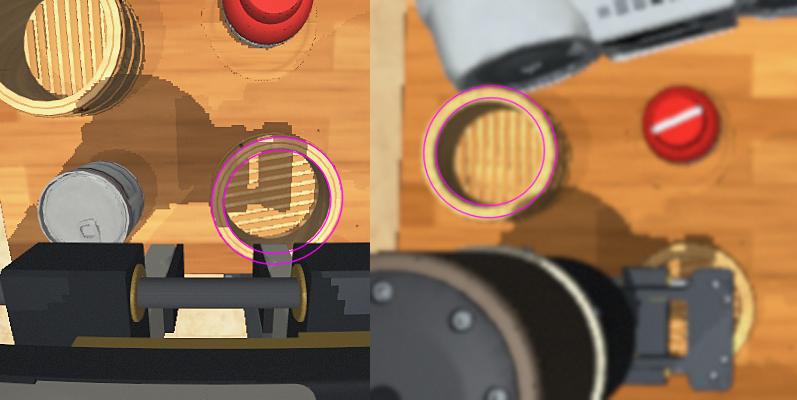

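The deep basket matches its intended place in the top view, and the shallow basket's rim matches the overlay to about 1–2 px. Going down to pinch its +y wall.

To row units: 13.9 cm / 75 = 0.1853, 13 cm / 75 = 0.1733, -0.5 degrees / 180 = -0.0028.

Call:
{"api": "send_rows", "payload": {"plan": [[[0.0013, 0, 0.0533, 0, 0, -0.0028], [0.0013, 0, 0.1067, 0, 0, -0.0028], [0.0013, 0, 0.1467, 0, 0, -0.0028], [0.0013, 0, 0.1733, 0, 0, -0.0028], [0.0013, 0, 0.1853, 0, 0, -0.0028], [0.0013, 0, 0.1853, 0, 0, -0.0028], [0.0013, 0, 0.1853, 0, 0, -0.0028], [0.0013, 0, 0.1853, 0, 0, -0.0028]]]}}

```text
clock: 8.88
tool_pos: [0.4335, 0.1986, 0.0152]
orientation: [-179.9, -0.1, 0.2]
force: [0.3, 0.4, 0.4]
opening: 0.0355
gripper_force: 0.0
```

Call:
{"api": "send_rows", "payload": {"plan": [[[0, 0, 0, 0, 0, 0], [0, 0, 0, 0, 0, 0], [0, 0, 0, 0, 0, 0], [0, 0, 0, 0, 0, 0], [0, 0, 0, 0, 0, 0], [0, 0, 0, 0, 0, 0]]], "fingers": 0}}

```text
clock: 9.38
tool_pos: [0.4329, 0.198, 0.0145]
orientation: [-180.0, -0.0, 0.2]
force: [-1.3, 0.5, 7.1]
opening: 0.0118
gripper_force: 28.8
```

To row units: -16 cm / 75 = -0.2133, -12 cm / 75 = -0.16.

Call:
{"api": "send_rows", "payload": {"plan": [[[0, 0, -0.0133, 0, 0, 0], [0, 0, -0.0533, 0, 0, 0], [0, 0, -0.1067, 0, 0, 0], [0, 0, -0.16, 0, 0, 0], [0, 0, -0.2133, 0, 0, 0], [0, 0, -0.2133, 0, 0, 0], [0, 0, -0.2133, 0, 0, 0]]]}}

```text
clock: 9.97
tool_pos: [0.4336, 0.1988, 0.1764]
orientation: [-179.8, -0.2, 0.2]
force: [-0.4, 0.5, -2.6]
opening: 0.0119
gripper_force: 28.7
```

```bash
python3 go.py .560 .3637 .17 0
```

```text
t 9.97 pos [0.4336 0.1988 0.1764] rpy [-1.7976e+02 -2.1000e-01  1.7000e-01] F [-0.4  0.5 -2.6] open 0.0119 grip 28.7
ROW [12.69, -16.45, 0.76] [-0.2, -0.2, 0.2]
```

To row units: -16.5 cm / 75 = -0.22, 12.8 cm / 75 = 0.1707.

Call:
{"api": "send_rows", "payload": {"plan": [[[0.1707, -0.22, 0.02, 0, 0, 0], [0.1707, -0.22, 0.02, 0, 0, 0], [0.1707, -0.22, 0.02, 0, 0, 0], [0.1707, -0.22, 0.02, 0, 0, 0], [0.1707, -0.22, 0.02, 0, 0, 0], [0.1707, -0.22, 0.02, 0, 0, 0], [0.1707, -0.22, 0.02, 0, 0, 0], [0.1707, -0.22, 0.02, 0, 0, 0]]]}}

```text
clock: 10.63
tool_pos: [0.5591, 0.3623, 0.1562]
orientation: [179.8, 0.2, 0.2]
force: [0.4, -0.4, -1.4]
opening: 0.0117
gripper_force: 29.4
```

To row units: 4.5 cm / 75 = 0.06, 3 cm / 75 = 0.04.

Call:
{"api": "send_rows", "payload": {"plan": [[[0, 0, 0.04, 0, 0, 0], [0, 0, 0.06, 0, 0, 0], [0, 0, 0.06, 0, 0, 0], [0, 0, 0.06, 0, 0, 0], [0, 0, 0.06, 0, 0, 0]]]}}

```text
clock: 11.05
tool_pos: [0.5604, 0.363, 0.1156]
orientation: [-179.9, -0.1, 0.2]
force: [-0.6, 1.2, -1.1]
opening: 0.0116
gripper_force: 29.4
```

```bash
python3 go.py .562 .3637 .0895 0;  python3 - <<'E'
from ov import *
s=snap('scene','s3.png')
o=ctrl.get_obs()['tool_pos']
over(s,[(.561,.3137,.074,.055),(o[0]-.001,o[1]-.05,o[2]-.0145,.055),(o[0]-.001,o[1]-.05,o[2]+.0255,.055)],(180,60,447,260),'s3o.png',3)
E
```

```text
t 11.05 pos [0.5604 0.363  0.1156] rpy [-1.7995e+02 -8.0000e-02  1.8000e-01] F [-0.6  1.2 -1.1] open 0.0116 grip 29.4
ROW [0.15, -0.06, 2.61] [-0.1, -0.1, 0.2]
```

View pics/s3o.png

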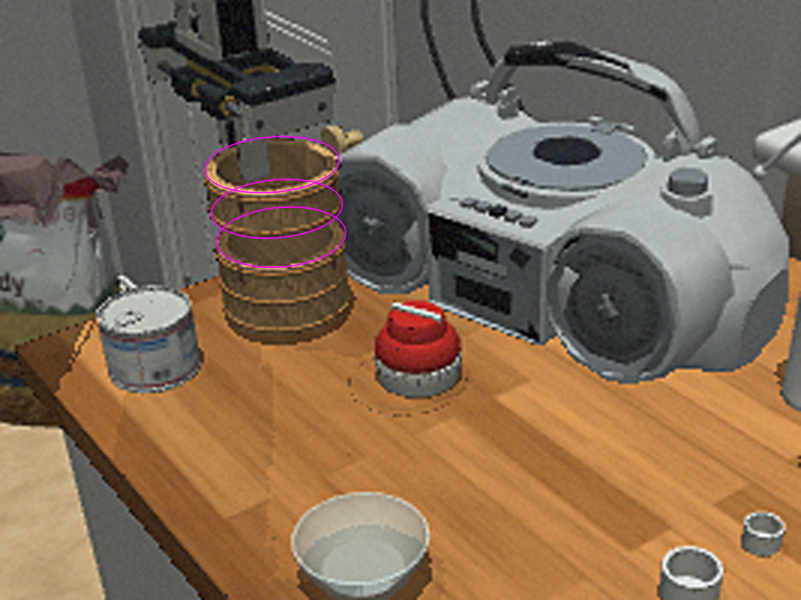

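The shallow basket hangs level about 26 mm above the deep one. The deep rim sits about 3 crop px right of my estimate, so I'll shift a little in +x/−y and lower.

To row units: 2.7 cm / 75 = 0.036, 2.5 cm / 75 = 0.0333.

Call:
{"api": "send_rows", "payload": {"plan": [[[0.0027, 0.0007, 0.0107, 0, 0, 0], [0.0027, 0.0007, 0.0213, 0, 0, 0], [0.0027, 0.0007, 0.0293, 0, 0, 0], [0.0027, 0.0007, 0.0333, 0, 0, 0], [0.0027, 0.0007, 0.0347, 0, 0, 0], [0.0027, 0.0007, 0.036, 0, 0, 0], [0.0027, 0.0007, 0.036, 0, 0, 0]]]}}

```text
clock: 11.68
tool_pos: [0.5624, 0.3631, 0.0885]
orientation: [-180.0, -0.1, 0.2]
force: [-4.0, -0.6, 11.4]
opening: 0.0115
gripper_force: 29.9
```

Contact. Release and retreat.

To row units: -0.05 cm / 75 = -0.0007.

Call:
{"api": "send_rows", "payload": {"plan": [[[0, 0, -0.0007, 0, 0, 0], [0, 0, -0.0007, 0, 0, 0], [0, 0, -0.0007, 0, 0, 0], [0, 0, -0.0007, 0, 0, 0], [0, 0, -0.0007, 0, 0, 0]]], "fingers": 0.3}}

```text
clock: 12.1
tool_pos: [0.5621, 0.3625, 0.0871]
orientation: [180.0, 0.0, 0.2]
force: [0.0, -0.1, -1.0]
opening: 0.0263
gripper_force: 0.0
```

To row units: -13 cm / 75 = -0.1733, -12 cm / 75 = -0.16.

Call:
{"api": "send_rows", "payload": {"plan": [[[0, 0, -0.02, 0, 0, 0], [0, 0, -0.06, 0, 0, 0], [0, 0, -0.1067, 0, 0, 0], [0, 0, -0.16, 0, 0, 0], [0, 0, -0.1733, 0, 0, 0], [0, 0, -0.1733, 0, 0, 0], [0, 0, -0.1733, 0, 0, 0]]]}}

```text
clock: 12.68
tool_pos: [0.5623, 0.3629, 0.2183]
orientation: [-179.9, -0.1, 0.2]
force: [0.2, -0.5, -1.1]
opening: 0.0261
gripper_force: 0.0
```

```bash
python3 go.py .5775 -.151 .17 0
```

```text
t 12.68 pos [0.5623 0.3629 0.2183] rpy [-1.7991e+02 -6.0000e-02  1.6000e-01] F [ 0.2 -0.5 -1.1] open 0.0261 grip 0.0
ROW [1.36, 51.4, 4.74] [-0.1, -0.1, 0.2]
```

To row units: 51.4 cm / 75 = 0.6853, 1.4 cm / 75 = 0.0187.

Call:
{"api": "send_rows", "payload": {"plan": [[[0.0187, 0.6853, 0, 0, 0, 0], [0.0187, 0.6853, 0, 0, 0, 0], [0.0187, 0.6853, 0, 0, 0, 0], [0.0187, 0.6853, 0, 0, 0, 0], [0.0187, 0.6853, 0, 0, 0, 0], [0.0187, 0.6853, 0, 0, 0, 0], [0.0187, 0.6853, 0, 0, 0, 0], [0.0187, 0.6853, 0, 0, 0, 0]]], "fingers": 0.8}}

```text
clock: 13.35
tool_pos: [0.5711, 0.0274, 0.2159]
orientation: [180.0, 0.1, 0.2]
force: [2.0, 0.3, 0.1]
opening: 0.0687
gripper_force: 0.0
```

```bash
python3 go.py .5775 -.151 .15 0
```

```text
t 13.35 pos [0.5711 0.0274 0.2159] rpy [1.7996e+02 1.3000e-01 1.9000e-01] F [2.  0.3 0.1] open 0.0687 grip 0.0
ROW [0.6, 17.84, 6.6] [0.0, 0.1, 0.2]
```

To row units: 17.8 cm / 75 = 0.2373, 6.5 cm / 75 = 0.0867.

Call:
{"api": "send_rows", "payload": {"plan": [[[0.008, 0.2373, 0.0867, 0, 0, 0], [0.008, 0.2373, 0.0867, 0, 0, 0], [0.008, 0.2373, 0.0867, 0, 0, 0], [0.008, 0.2373, 0.0867, 0, 0, 0], [0.008, 0.2373, 0.0867, 0, 0, 0], [0.008, 0.2373, 0.0867, 0, 0, 0], [0.008, 0.2373, 0.0867, 0, 0, 0]]]}}

```text
clock: 13.93
tool_pos: [0.5773, -0.1499, 0.1501]
orientation: [180.0, 0.2, 0.0]
force: [-0.8, 1.2, 0.2]
opening: 0.0703
gripper_force: 0.0
```

```bash
python3 go.py .5775 -.151 .006 0; python3 - <<'E'
from ov import *
s=snap('wrist','w4.png'); t=snap('top','t4.png')
over(s,[(.5775,-.151,.028,.019),(.5775,-.151,.0,.019)],(130,0,490,400),'w4o.png',1)
over(t,[(.562,.313,.114,.055),(.562,.313,.114,.045),(.5693,.3169,.008,.044)],(170,130,330,280),'t4o.png',3)
b=cv2.resize(cv2.imread('pics/t4o.png'),(427,400));cv2.imwrite('pics/c4.png',np.hstack([cv2.imread('pics/w4o.png'),b]))
E
```

```text
t 13.93 pos [ 0.5773 -0.1499  0.1501] rpy [1.8e+02 2.4e-01 1.0e-02] F [-0.8  1.2  0.2] open 0.0703 grip 0.0
ROW [0.08, 0.1, 14.4] [0.0, 0.2, 0.0]
```

View pics/c4.png

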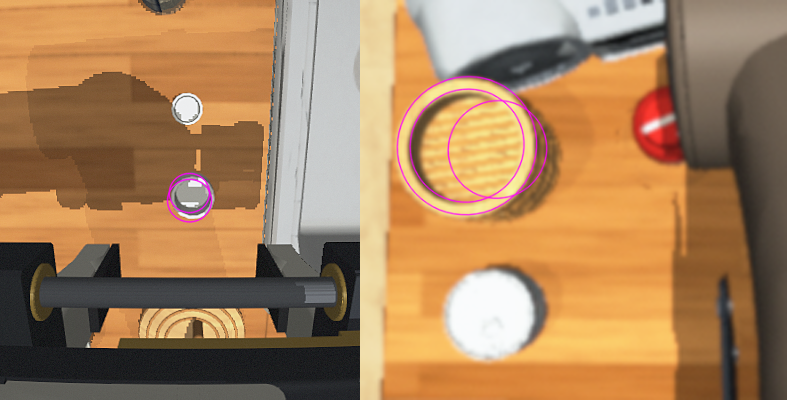

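The wrist view shows the dish within about 2 mm of the overlay, at (190,196). The top view shows the shallow basket stacked where expected. Grasp the dish.

To row units: 14.4 cm / 75 = 0.192, 13.5 cm / 75 = 0.18.

Call:
{"api": "send_rows", "payload": {"plan": [[[0.0007, 0.0027, 0.0533, 0, 0, 0], [0.0007, 0.0027, 0.1067, 0, 0, 0], [0.0007, 0.0027, 0.1467, 0, 0, 0], [0.0007, 0.0027, 0.18, 0, 0, 0], [0.0007, 0.0027, 0.192, 0, 0, 0], [0.0007, 0.0027, 0.192, 0, 0, 0], [0.0007, 0.0027, 0.192, 0, 0, 0], [0.0007, 0.0027, 0.192, 0, 0, 0]]]}}

```text
clock: 14.7
tool_pos: [0.5809, -0.15, 0.0104]
orientation: [180.0, -0.2, 0.2]
force: [-0.8, -0.9, 0.5]
opening: 0.0699
gripper_force: 0.0
```

Call:
{"api": "send_rows", "payload": {"plan": [[[0, 0, 0, 0, 0, 0], [0, 0, 0, 0, 0, 0], [0, 0, 0, 0, 0, 0], [0, 0, 0, 0, 0, 0], [0, 0, 0, 0, 0, 0], [0, 0, 0, 0, 0, 0], [0, 0, 0, 0, 0, 0]]], "fingers": 0.2}}

```text
clock: 15.28
tool_pos: [0.5794, -0.1506, 0.0088]
orientation: [180.0, -0.0, 0.2]
force: [-0.7, 1.4, 5.5]
opening: 0.038
gripper_force: 30.0
```

To row units: -20 cm / 75 = -0.2667, -16 cm / 75 = -0.2133.

Call:
{"api": "send_rows", "payload": {"plan": [[[0, 0, -0.0133, 0, 0, 0], [0, 0, -0.0533, 0, 0, 0], [0, 0, -0.1067, 0, 0, 0], [0, 0, -0.16, 0, 0, 0], [0, 0, -0.2133, 0, 0, 0], [0, 0, -0.2667, 0, 0, 0], [0, 0, -0.2667, 0, 0, 0], [0, 0, -0.2667, 0, 0, 0]]]}}

```text
clock: 15.95
tool_pos: [0.5806, -0.1505, 0.2121]
orientation: [-180.0, -0.4, 0.2]
force: [0.1, 0.6, -1.4]
opening: 0.0378
gripper_force: 30.0
```

```bash
python3 go.py .562 .313 .2 0; python3 - <<'E'
from h import *
s=snap('wrist','w5.png');cv2.imwrite('pics/w5c.png',s['img'][150:400,130:510,::-1])
E
```

```text
t 15.95 pos [ 0.5806 -0.1505  0.2121] rpy [-179.98   -0.36    0.18] F [ 0.1  0.6 -1.4] open 0.0378 grip 30.0
ROW [-1.73, -46.35, 1.21] [-0.0, -0.4, 0.2]
```

View pics/w5c.png

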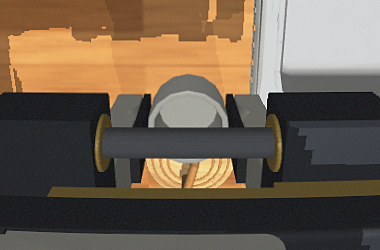

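The dish is held upright between the pads (opening 38 mm, crop (188,110)). Carry it over the stack.

To row units: -46.3 cm / 75 = -0.6173, -1.6 cm / 75 = -0.0213.

Call:
{"api": "send_rows", "payload": {"plan": [[[-0.0213, -0.6173, 0.0133, 0, 0, 0], [-0.0213, -0.6173, 0.0133, 0, 0, 0], [-0.0213, -0.6173, 0.0133, 0, 0, 0], [-0.0213, -0.6173, 0.0133, 0, 0, 0], [-0.0213, -0.6173, 0.0133, 0, 0, 0], [-0.0213, -0.6173, 0.0133, 0, 0, 0], [-0.0213, -0.6173, 0.0133, 0, 0, 0], [-0.0213, -0.6173, 0.0133, 0, 0, 0]]]}}

```text
clock: 16.67
tool_pos: [0.5653, 0.184, 0.1996]
orientation: [179.9, 0.2, 0.2]
force: [1.7, 0.3, -0.2]
opening: 0.0374
gripper_force: 30.0
```

```bash
python3 go.py .564 .313 .19 0
```

```text
t 16.67 pos [0.5653 0.184  0.1996] rpy [1.7991e+02 1.6000e-01 1.7000e-01] F [ 1.7  0.3 -0.2] open 0.0374 grip 30.0
ROW [-0.09, -12.9, 0.94] [0.1, 0.2, 0.2]
```

To row units: -12.9 cm / 75 = -0.172, 1 cm / 75 = 0.0133.

Call:
{"api": "send_rows", "payload": {"plan": [[[-0.0013, -0.172, 0.0133, 0, 0, 0], [-0.0013, -0.172, 0.0133, 0, 0, 0], [-0.0013, -0.172, 0.0133, 0, 0, 0], [-0.0013, -0.172, 0.0133, 0, 0, 0], [-0.0013, -0.172, 0.0133, 0, 0, 0], [-0.0013, -0.172, 0.0133, 0, 0, 0], [-0.0013, -0.172, 0.0133, 0, 0, 0]]]}}

```text
clock: 17.25
tool_pos: [0.565, 0.3103, 0.1903]
orientation: [179.9, 0.1, 0.1]
force: [0.1, -0.5, 0.1]
opening: 0.0383
gripper_force: 30.0
```

```bash
python3 go.py .564 .313 .13 0; python3 - <<'E'
from ov import *
s=snap('wrist','w6.png')
over(s,[(.562,.313,.114,.055),(.562,.313,.114,.045)],(130,150,510,400),'w6o.png',2)
E
```

```text
t 17.25 pos [0.565  0.3103 0.1903] rpy [1.7992e+02 9.0000e-02 1.4000e-01] F [ 0.1 -0.5  0.1] open 0.0383 grip 30.0
ROW [-0.09, -0.28, 6.03] [0.1, 0.1, 0.1]
```

View pics/w6o.png

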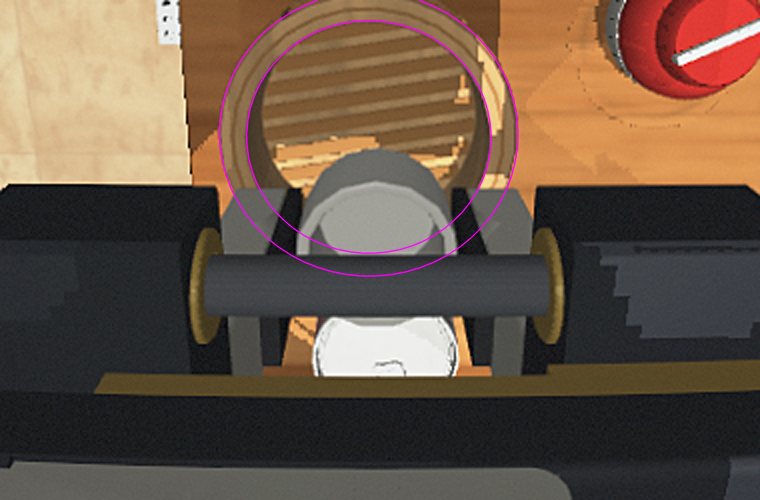

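The rim overlay agrees in y to within 1 px, and the dish at (377,235) is over the basket. Lower to just above the rim, check, then go in.

To row units: 6 cm / 75 = 0.08, 4 cm / 75 = 0.0533.

Call:
{"api": "send_rows", "payload": {"plan": [[[-0.0013, -0.0037, 0.0267, 0, 0, 0], [-0.0013, -0.0037, 0.0533, 0, 0, 0], [-0.0013, -0.0037, 0.08, 0, 0, 0], [-0.0013, -0.0037, 0.08, 0, 0, 0], [-0.0013, -0.0037, 0.08, 0, 0, 0], [-0.0013, -0.0037, 0.08, 0, 0, 0]]]}}

```text
clock: 17.8
tool_pos: [0.5652, 0.3139, 0.1327]
orientation: [-180.0, -0.1, 0.1]
force: [0.1, 0.5, 0.2]
opening: 0.0378
gripper_force: 30.0
```

```bash
python3 go.py .564 .313 .090 0
```

```text
t 17.8 pos [0.5652 0.3139 0.1327] rpy [-1.7996e+02 -8.0000e-02  1.4000e-01] F [0.1 0.5 0.2] open 0.0378 grip 30.0
ROW [-0.13, 0.09, 4.27] [-0.0, -0.1, 0.1]
```

To row units: 2.6 cm / 75 = 0.0347, 2.2 cm / 75 = 0.0293.

Call:
{"api": "send_rows", "payload": {"plan": [[[-0.0013, 0.0013, 0.0133, 0, 0, 0], [-0.0013, 0.0013, 0.024, 0, 0, 0], [-0.0013, 0.0013, 0.0293, 0, 0, 0], [-0.0013, 0.0013, 0.0347, 0, 0, 0], [-0.0013, 0.0013, 0.0347, 0, 0, 0], [-0.0013, 0.0013, 0.0347, 0, 0, 0]]]}}

```text
clock: 18.3
tool_pos: [0.5633, 0.3133, 0.105]
orientation: [180.0, 0.0, 0.2]
force: [0.3, 0.3, -1.1]
opening: 0.0377
gripper_force: 30.0
```

To row units: 1.5 cm / 75 = 0.02, 1.4 cm / 75 = 0.0187.

Call:
{"api": "send_rows", "payload": {"plan": [[[0, 0, 0.0067, 0, 0, 0], [0, 0, 0.012, 0, 0, 0], [0, 0, 0.016, 0, 0, 0], [0, 0, 0.0187, 0, 0, 0], [0, 0, 0.02, 0, 0, 0], [0, 0, 0.02, 0, 0, 0], [0, 0, 0.02, 0, 0, 0]]]}}

```text
clock: 18.88
tool_pos: [0.5634, 0.3133, 0.0903]
orientation: [180.0, -0.0, 0.2]
force: [0.4, -0.2, -0.5]
opening: 0.0375
gripper_force: 30.0
```

To row units: 0.2 cm / 75 = 0.0027, 0.1 cm / 75 = 0.0013.

Call:
{"api": "send_rows", "payload": {"plan": [[[0, 0, 0.0013, 0, 0, 0], [0, 0, 0.0027, 0, 0, 0], [0, 0, 0.0027, 0, 0, 0], [0, 0, 0.0027, 0, 0, 0]]]}}

```text
clock: 19.22
tool_pos: [0.5636, 0.3135, 0.0888]
orientation: [-180.0, -0.0, 0.2]
force: [-0.7, 0.5, 2.4]
opening: 0.0379
gripper_force: 30.0
```

Seated. Open just slightly (about 42 mm) and lift.

Call:
{"api": "send_rows", "payload": {"plan": [[[0, 0, 0, 0, 0, 0], [0, 0, 0, 0, 0, 0], [0, 0, 0, 0, 0, 0], [0, 0, 0, 0, 0, 0]]], "fingers": 0.475}}

```text
clock: 19.55
tool_pos: [0.5633, 0.3132, 0.088]
orientation: [180.0, 0.0, 0.2]
force: [0.2, 0.2, 0.9]
opening: 0.0412
gripper_force: 0.0
```

To row units: -12 cm / 75 = -0.16, -8 cm / 75 = -0.1067.

Call:
{"api": "send_rows", "payload": {"plan": [[[0, 0, -0.0067, 0, 0, 0], [0, 0, -0.02, 0, 0, 0], [0, 0, -0.04, 0, 0, 0], [0, 0, -0.0667, 0, 0, 0], [0, 0, -0.1067, 0, 0, 0], [0, 0, -0.16, 0, 0, 0], [0, 0, -0.16, 0, 0, 0], [0, 0, -0.16, 0, 0, 0]]]}}

```text
clock: 20.22
tool_pos: [0.5648, 0.3144, 0.2126]
orientation: [-179.7, -0.3, 0.2]
force: [-0.7, -0.1, -2.1]
opening: 0.0416
gripper_force: 0.0
```

```bash
python3 go.py .427 -.152 .2 0; python3 - <<'E'
from ov import *
s=load('t4.png')
# lid: handle ends in the first top picture
s=load('top0.png')
b=s['img'][225:270,395:443,::-1]; b=cv2.resize(b,None,fx=8,fy=8,interpolation=cv2.INTER_CUBIC)
w=snap('wrist','w7.png'); a=w['img'][:,130:510,::-1]
cv2.imwrite('pics/c7.png',np.hstack([a,b[:400] if b.shape[0]>=400 else cv2.copyMakeBorder(b,0,400-b.shape[0],0,0,0)]))
E
```

```text
t 20.22 pos [0.5648 0.3144 0.2126] rpy [-179.74   -0.3     0.19] F [-0.7 -0.1 -2.1] open 0.0416 grip 0.0
ROW [-13.94, 46.6, 0.98] [-0.3, -0.3, 0.2]
```

View pics/c7.png

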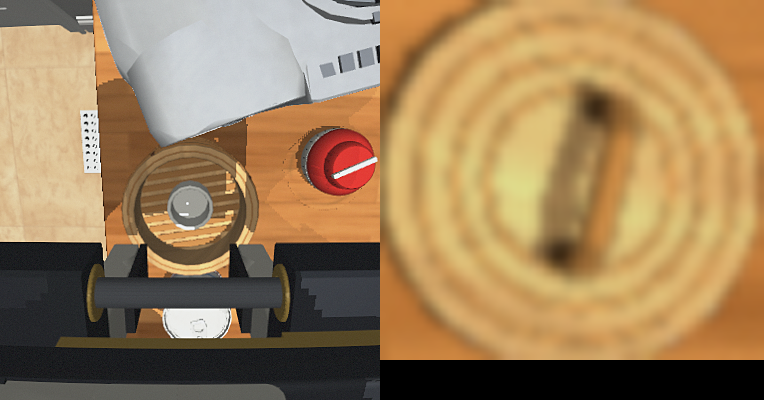

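The dish stands upright near the middle of the shallow basket, at (190,206). The lid's handle bar runs at about −11° yaw. Go to the lid.

To row units: 46.6 cm / 75 = 0.6213, -13.9 cm / 75 = -0.1853, 11 degrees / 180 = 0.0611.

Call:
{"api": "send_rows", "payload": {"plan": [[[-0.1853, 0.6213, 0, 0, 0, 0.0611], [-0.1853, 0.6213, 0, 0, 0, 0.0611], [-0.1853, 0.6213, 0, 0, 0, 0.0611], [-0.1853, 0.6213, 0, 0, 0, 0.0611], [-0.1853, 0.6213, 0, 0, 0, 0.0611], [-0.1853, 0.6213, 0, 0, 0, 0.0611], [-0.1853, 0.6213, 0, 0, 0, 0.0611], [-0.1853, 0.6213, 0, 0, 0, 0.0611]]], "fingers": 0.5}}

```text
clock: 20.93
tool_pos: [0.4674, -0.0082, 0.2077]
orientation: [180.0, 0.1, -10.8]
force: [0.6, -1.4, -0.7]
opening: 0.0436
gripper_force: 0.0
```

```bash
python3 - <<'E'
from h import *
s=load('top0.png'); print(ray(s,395+226/8-.5,225+182/8-.5,.057))
E
python3 go.py .427 -.152 .18 -11
```

```text
[ 0.42928755 -0.15047006  0.057     ]
t 20.93 pos [ 0.4674 -0.0082  0.2077] rpy [ 1.7997e+02  6.0000e-02 -1.0800e+01] F [ 0.6 -1.4 -0.7] open 0.0436 grip 0.0
ROW [-1.27, 14.88, 2.78] [0.0, 0.1, 0.2]
```

To row units: 14.8 cm / 75 = 0.1973, 2.8 cm / 75 = 0.0373.

Call:
{"api": "send_rows", "payload": {"plan": [[[-0.016, 0.1973, 0.0373, 0, 0, 0], [-0.016, 0.1973, 0.0373, 0, 0, 0], [-0.016, 0.1973, 0.0373, 0, 0, 0], [-0.016, 0.1973, 0.0373, 0, 0, 0], [-0.016, 0.1973, 0.0373, 0, 0, 0], [-0.016, 0.1973, 0.0373, 0, 0, 0], [-0.016, 0.1973, 0.0373, 0, 0, 0]]]}}

```text
clock: 21.52
tool_pos: [0.4293, -0.1495, 0.18]
orientation: [180.0, 0.0, -10.9]
force: [-0.1, 0.7, 0.8]
opening: 0.0439
gripper_force: 0.0
```

```bash
python3 go.py .428 -.151 .036 -11; python3 - <<'E'
from ov import *
s=snap('wrist','w8.png')
over(s,[(.428,-.1515,.014,.055)],(130,50,510,350),'w8o.png',2)
im=cv2.imread('pics/w8o.png'); a=np.radians(-11)
p=proj(s,[[.428+k*.02*np.cos(a),-.1515+k*.02*np.sin(a),.059] for k in(-1,1)])
q=((p-[130,50])*2).astype(int); cv2.line(im,tuple(map(int,q[0])),tuple(map(int,q[1])),(255,0,0),1)
cv2.imwrite('pics/w8o.png',im)
E
```

```text
t 21.52 pos [ 0.4293 -0.1495  0.18  ] rpy [ 1.7999e+02  4.0000e-02 -1.0870e+01] F [-0.1  0.7  0.8] open 0.0439 grip 0.0
ROW [-0.09, 0.17, 14.4] [0.0, 0.0, 0.1]
```

View pics/w8o.png

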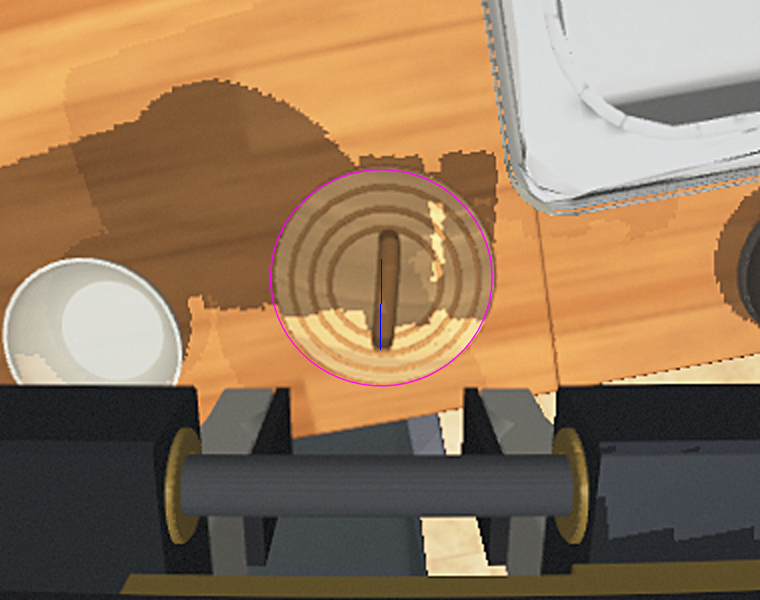

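The lid outline matches. The handle, from (390,235) to (382,345), is turned about 4° more than drawn, so yaw −15°. Descend and grip.

To row units: 14.4 cm / 75 = 0.192, 13 cm / 75 = 0.1733, 4 degrees / 180 = 0.0222.

Call:
{"api": "send_rows", "payload": {"plan": [[[0, 0.002, 0.0533, 0, 0, 0.0222], [0, 0.002, 0.1067, 0, 0, 0.0222], [0, 0.002, 0.1467, 0, 0, 0.0222], [0, 0.002, 0.1733, 0, 0, 0.0222], [0, 0.002, 0.192, 0, 0, 0.0222], [0, 0.002, 0.192, 0, 0, 0.0222], [0, 0.002, 0.192, 0, 0, 0.0222], [0, 0.002, 0.192, 0, 0, 0.0222]]]}}

```text
clock: 22.23
tool_pos: [0.4303, -0.1504, 0.0372]
orientation: [-180.0, -0.1, -14.7]
force: [-0.6, 0.9, 1.9]
opening: 0.0436
gripper_force: 0.0
```

Call:
{"api": "send_rows", "payload": {"plan": [[[0, 0, 0, 0, 0, 0], [0, 0, 0, 0, 0, 0], [0, 0, 0, 0, 0, 0], [0, 0, 0, 0, 0, 0], [0, 0, 0, 0, 0, 0], [0, 0, 0, 0, 0, 0], [0, 0, 0, 0, 0, 0]]], "fingers": 0}}

```text
clock: 22.82
tool_pos: [0.4292, -0.1511, 0.0365]
orientation: [180.0, -0.0, -14.8]
force: [-0.7, 0.0, 3.7]
opening: 0.009
gripper_force: 30.0
```

To row units: -18 cm / 75 = -0.24, -16 cm / 75 = -0.2133.

Call:
{"api": "send_rows", "payload": {"plan": [[[0, 0, -0.0133, 0, 0, 0], [0, 0, -0.0533, 0, 0, 0], [0, 0, -0.1067, 0, 0, 0], [0, 0, -0.16, 0, 0, 0], [0, 0, -0.2133, 0, 0, 0], [0, 0, -0.24, 0, 0, 0], [0, 0, -0.24, 0, 0, 0], [0, 0, -0.24, 0, 0, 0]]]}}

```text
clock: 23.48
tool_pos: [0.4296, -0.1508, 0.2173]
orientation: [-179.9, -0.1, -14.8]
force: [0.2, -0.2, -2.2]
opening: 0.009
gripper_force: 30.0
```

```bash
python3 go.py .562 .313 .21 -15
```

```text
t 23.48 pos [ 0.4296 -0.1508  0.2173] rpy [-1.7992e+02 -1.4000e-01 -1.4840e+01] F [ 0.2 -0.2 -2.2] open 0.009 grip 30.0
ROW [0.92, -48.23, 0.79] [-0.1, -0.1, 0.2]
```

To row units: -48.2 cm / 75 = -0.6427, 0.9 cm / 75 = 0.012.

Call:
{"api": "send_rows", "payload": {"plan": [[[0.012, -0.6427, 0.0067, 0, 0, 0], [0.012, -0.6427, 0.0067, 0, 0, 0], [0.012, -0.6427, 0.0067, 0, 0, 0], [0.012, -0.6427, 0.0067, 0, 0, 0], [0.012, -0.6427, 0.0067, 0, 0, 0], [0.012, -0.6427, 0.0067, 0, 0, 0], [0.012, -0.6427, 0.0067, 0, 0, 0], [0.012, -0.6427, 0.0067, 0, 0, 0]]]}}

```text
clock: 24.15
tool_pos: [0.5196, 0.1712, 0.2108]
orientation: [179.9, 0.1, -14.8]
force: [1.2, -0.1, -0.7]
opening: 0.009
gripper_force: 30.0
```

```bash
python3 go.py .562 .313 .19 -15
```

```text
t 24.15 pos [0.5196 0.1712 0.2108] rpy [ 1.7987e+02  1.3000e-01 -1.4820e+01] F [ 1.2 -0.1 -0.7] open 0.009 grip 30.0
ROW [0.47, -14.79, 2.05] [0.1, 0.1, 0.2]
```

Call:
{"api": "send_rows", "payload": {"plan": [[[0.0067, -0.1973, 0.0267, 0, 0, 0], [0.0067, -0.1973, 0.0267, 0, 0, 0], [0.0067, -0.1973, 0.0267, 0, 0, 0], [0.0067, -0.1973, 0.0267, 0, 0, 0], [0.0067, -0.1973, 0.0267, 0, 0, 0], [0.0067, -0.1973, 0.0267, 0, 0, 0], [0.0067, -0.1973, 0.0267, 0, 0, 0]]]}}

```text
clock: 24.73
tool_pos: [0.5623, 0.3107, 0.1907]
orientation: [179.8, 0.1, -14.8]
force: [0.2, -1.0, -0.2]
opening: 0.009
gripper_force: 30.0
```

```bash
python3 go.py .562 .313 .154 -15;  python3 - <<'E'
from ov import *
s=snap('scene','s9.png')
o=ctrl.get_obs()['tool_pos']
over(s,[(.562,.313,.114,.055),(o[0],o[1],o[2]-.0365,.055),(o[0],o[1],o[2]-.0225,.055)],(180,40,447,240),'s9o.png',3)
E
```

```text
t 24.73 pos [0.5623 0.3107 0.1907] rpy [ 1.7983e+02  1.2000e-01 -1.4820e+01] F [ 0.2 -1.  -0.2] open 0.009 grip 30.0
ROW [-0.08, -0.23, 3.67] [0.2, 0.1, 0.2]
```

View pics/s9o.png

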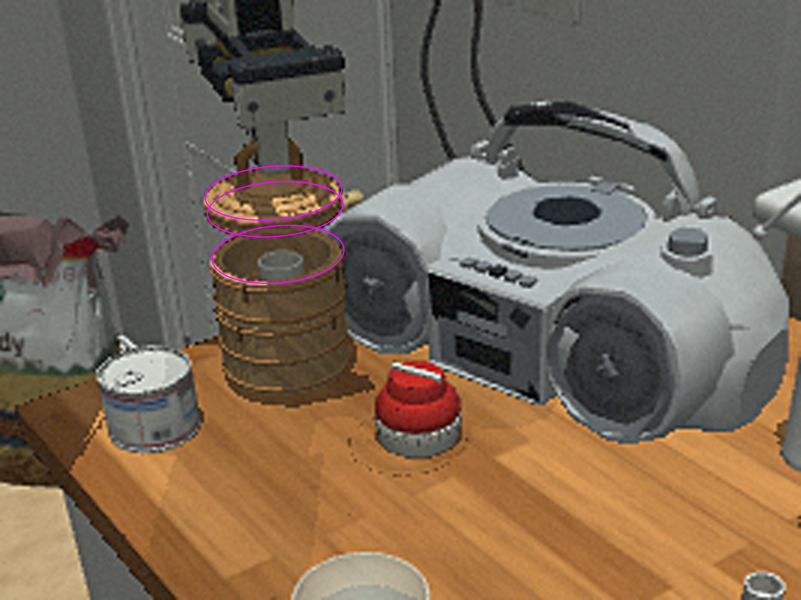

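The lid hangs level, and both the lid and the rim (212–344) match their overlays. Lower and seat it.

To row units: 3.8 cm / 75 = 0.0507, 3.7 cm / 75 = 0.0493.

Call:
{"api": "send_rows", "payload": {"plan": [[[-0.0007, -0.0027, 0.0133, 0, 0, 0], [-0.0007, -0.0027, 0.0267, 0, 0, 0], [-0.0007, -0.0027, 0.0373, 0, 0, 0], [-0.0007, -0.0027, 0.044, 0, 0, 0], [-0.0007, -0.0027, 0.0467, 0, 0, 0], [-0.0007, -0.0027, 0.0493, 0, 0, 0], [-0.0007, -0.0027, 0.0507, 0, 0, 0], [-0.0007, -0.0027, 0.0507, 0, 0, 0]]]}}

```text
clock: 25.45
tool_pos: [0.5633, 0.3135, 0.1548]
orientation: [-180.0, -0.0, -14.8]
force: [-0.4, -0.4, -1.5]
opening: 0.0091
gripper_force: 30.0
```

Call:
{"api": "send_rows", "payload": {"plan": [[[0, 0, 0, 0, 0, 0], [0, 0, 0, 0, 0, 0], [0, 0, 0, 0, 0, 0]]]}}

```text
clock: 25.7
tool_pos: [0.5633, 0.3136, 0.1551]
orientation: [-180.0, -0.0, -14.8]
force: [0.7, -0.8, -0.4]
opening: 0.009
gripper_force: 30.0
```

To row units: 0.45 cm / 75 = 0.006, 0.4 cm / 75 = 0.0053.

Call:
{"api": "send_rows", "payload": {"plan": [[[-0.0007, 0, 0.002, 0, 0, 0], [-0.0007, 0, 0.004, 0, 0, 0], [-0.0007, 0, 0.0053, 0, 0, 0], [-0.0007, 0, 0.006, 0, 0, 0], [-0.0007, 0, 0.006, 0, 0, 0], [-0.0007, 0, 0.006, 0, 0, 0]]]}}

```text
clock: 26.2
tool_pos: [0.5628, 0.3137, 0.1506]
orientation: [-180.0, -0.0, -14.8]
force: [-1.8, 0.0, 1.7]
opening: 0.0089
gripper_force: 30.0
```

Contact. Release and back off.

Call:
{"api": "send_rows", "payload": {"plan": [[[0, 0, 0, 0, 0, 0], [0, 0, 0, 0, 0, 0], [0, 0, 0, 0, 0, 0], [0, 0, 0, 0, 0, 0], [0, 0, 0, 0, 0, 0]]], "fingers": 0.45}}

```text
clock: 26.62
tool_pos: [0.5627, 0.3135, 0.1502]
orientation: [180.0, 0.0, -14.8]
force: [0.1, 0.0, -0.1]
opening: 0.0358
gripper_force: 0.0
```

Call:
{"api": "send_rows", "payload": {"plan": [[[0, 0, -0.0133, 0, 0, 0], [0, 0, -0.04, 0, 0, 0], [0, 0, -0.08, 0, 0, 0], [0, 0, -0.1333, 0, 0, 0], [0, 0, -0.16, 0, 0, 0], [0, 0, -0.16, 0, 0, 0]]]}}

```text
clock: 27.12
tool_pos: [0.565, 0.3148, 0.2777]
orientation: [-179.6, -0.4, -14.8]
force: [0.5, 1.4, -0.2]
opening: 0.0396
gripper_force: 0.0
```

To row units: 18 cm / 75 = 0.24, -12 cm / 75 = -0.16.

Call:
{"api": "send_rows", "payload": {"plan": [[[-0.16, 0.24, 0, 0, 0, 0], [-0.16, 0.24, 0, 0, 0, 0], [-0.16, 0.24, 0, 0, 0, 0], [-0.16, 0.24, 0, 0, 0, 0], [-0.16, 0.24, 0, 0, 0, 0], [-0.16, 0.24, 0, 0, 0, 0], [-0.16, 0.24, 0, 0, 0, 0], [-0.16, 0.24, 0, 0, 0, 0]]]}}

```text
clock: 27.78
tool_pos: [0.4008, 0.1703, 0.2717]
orientation: [-179.9, -0.1, -14.8]
force: [0.7, 0.1, -0.7]
opening: 0.0396
gripper_force: 0.0
```

```bash
python3 - <<'E'
from ov import *
s=snap('scene','s10.png');t=snap('top','t10.png')
o=[(.562,.3135,.128,.055),(.5693,.3169,.008,.044)]
over(s,o,(220,70,320,200),'a.png',4);over(t,o,(170,130,270,260),'b.png',4)
cv2.imwrite('pics/c10.png',np.hstack([cv2.imread('pics/a.png'),cv2.imread('pics/b.png')]))
E
```

```text
(no output)
```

View pics/c10.png

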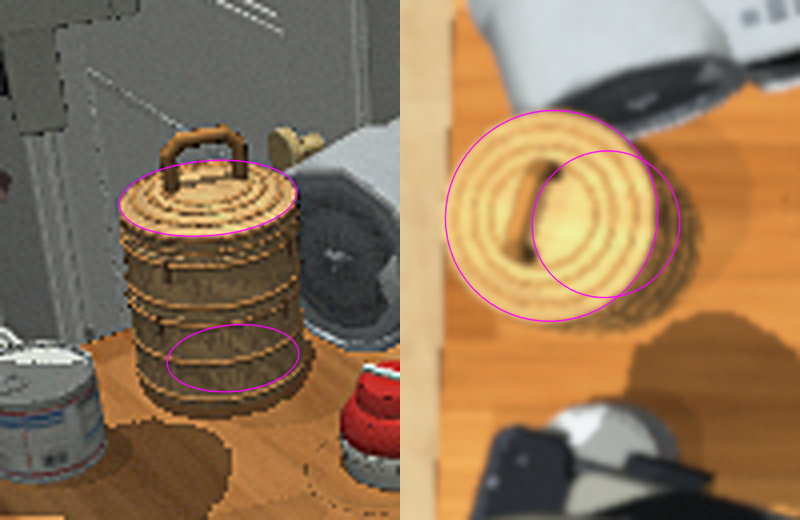

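The stack is straight, level and closed, with the lid matching its overlay in both views. Settle and hand in.

Call:
{"api": "send_rows", "payload": {"plan": [[[0, 0, 0, 0, 0, 0], [0, 0, 0, 0, 0, 0], [0, 0, 0, 0, 0, 0], [0, 0, 0, 0, 0, 0], [0, 0, 0, 0, 0, 0], [0, 0, 0, 0, 0, 0]]]}}

```text
clock: 28.38
tool_pos: [0.4008, 0.1703, 0.2701]
orientation: [180.0, 0.0, -14.8]
force: [0.3, -0.4, -1.4]
opening: 0.0397
gripper_force: 0.0
```

```bash
python3 -c "
from plant import ctrl; print(ctrl.close_job())"
```

```text
the job is handed in; nothing more can be done
None
```

I built the steamer on the mat in the required order and handed the job in at about 28 s; no verdict came back, but the last pictures show the stack straight and the lid level, roughly 8 mm off the mat's centre.

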